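# Latch the dish stage at its viewing position

### The job

Two sprung specimen stages stand on the microscope bench; with the fingertips, push the near end of the carriage that carries the round dish away along its rails until it has passed its stop pin, then let go, so that the spring brings it back and it latches against the pin at mid travel. Push gently, without ramming the carriage into its far end stop. Only push: nothing is to be grasped or lifted, and do not touch the dish, which must stay seated between its pegs. Leave the other stage, which carries two flat glass slides, and everything else on the bench as they are, and finish clear of everything.

Things in the scene. Friction and masses are not known exactly. Their poses are not given: they have to be found in the camera images.
- dish_unit: dish stage, fixed to the bench: grey base plate 200 (x) x 160 (y) x 12 mm with rails along x. Origin: centre of its underside; +x is the way the carriage is pushed (away from the robot, within about 20 degrees of the robot's x). On the +y side the stop pin's housing and black knob (x -9 mm, y 50 to 92 mm, 42 mm high); at the far end the spring's housing, 48 mm high
- dish_unit_push (a point): centre of the flat upright near end of the dish stage's carriage (thin black pad), where to push; moves with it; 36 mm above the bench. Carriage: aluminium block 100 (x) x 90 (y) x 40 mm, from 16 to 56 mm above the bench. The base plate below it (top 12 mm above the bench) sticks out 5 mm nearer: fingertips 22 to 45 mm above the bench push well. Axes as dish_unit
- dish_slide (a joint): carriage travel of the dish stage along the unit's +x, in m: 0 at rest (near end), 0.060 at the far stop. A spring pushes it back (2.4 N at 0, 7.2 N at 0.060; up to about 10 N to push past the pin). Past 0.033 the pin springs in behind the carriage's tooth; let go beyond that, it returns only to 0.030 and is latched there. Let go sooner, it returns to 0.
- dish_pin (a joint): how far the dish stage's stop pin is pressed aside (unit's +y), in m: 0 at rest and when latched, about 0.0085 while the ramped steel tooth on the carriage's +y side passes it. It is sprung and works by itself.
- dish_unit_seat (a point): centre of the top face of the dish stage's carriage, 56 mm above the bench; moves with the carriage
- dish_mid (a point): centre of the round shallow dish, 60 mm across, 14 mm tall, loose on the carriage between four pegs 8 mm tall; its top is 70 mm above the bench
- glass_unit: the other stage, to be left alone: same make and size, but its carriage carries two flat glass slides in a black frame; origin and axes as dish_unit
- glass_slide (a joint): travel of the other stage's carriage, in m; 0 at rest, must stay there
- vial: bystander: capped glass vial, 28 mm across, 55 mm tall, standing between the two stages; origin under its centre
- jar: bystander: capped jar 60 mm across, 75 mm tall; origin under its centre
- sample_box: bystander: small square lidded sample box, 38 x 38 x 28 mm; origin under its centre
- bulb_pot: bystander: small stepped steel pot, 32 mm across, 46 mm tall, standing between the two stages; origin under its centre
- brush: bystander: brush with a black handle, lying flat
- driver: bystander: screwdriver with a black handle, 150 mm, lying flat
- dish: the same dish as point dish_mid; origin under its centre
Things that resemble listed ones, but are neither listed nor needed, are in the scene too. Of the things that look like the dish, the smallest one is meant.

How it is judged:
On the way, in this order (a step that is already met when the one before it is completed fails the run):
1. the dish carriage has been pushed past its stop pin (travel over 32 mm) (value of joint dish_slide above 0.032 m), for 0.02 s.
2. let go, the carriage has come back and rests on the stop pin at mid travel (value of joint dish_slide between 0.026 and 0.034 m and velocity of joint dish_slide between -0.004 and 0.004 m/s and value of joint dish_pin below 0.003 m and contact force between dish_unit and the fingers below 0.2 N), for 0.2 s.
At the end, for the whole second after the job is handed in: the dish carriage stands still, latched on its stop pin at 30 mm of travel (within 4 mm), the pin sprung in, nothing of the robot touching the stage; the dish lies flat between its pegs (within 6 mm of the carriage's centre); the other stage's carriage is at rest at 0 (within 3 mm) (all of step 2 and value of joint glass_slide below 0.003 m and horizontal distance between dish_mid and dish_unit_seat below 0.006 m and angle between dish_mid's own z axis and vertical below 0.1 rad and z of dish_mid in the frame of dish_unit_seat below 0.01 m and linear speed of dish below 0.01 m/s).
It fails at once if the stage is rammed (the fingers press on it with over 40 N) (contact force between the fingers and dish_unit above 40 N).
It fails at once if the other stage's carriage is pushed (over 8 mm) (value of joint glass_slide above 0.008 m).
It fails at once if the dish is lifted (over 6 mm) or tipped (z of dish_mid in the frame of dish_unit_seat above 0.013 m or angle between dish_mid's own z axis and vertical above 0.2 rad).
It fails at once if the fingers touch the dish (contact force between the fingers and dish above 0.5 N).
It fails at once if a bystander is moved (over 20 mm) (distance of any of vial, jar, sample_box, bulb_pot, brush, driver from where it was at the start of the episode above 0.02 m).
It also fails if it takes over 32 s, if anything falls off the work surface, if the arm or the gripper's body presses on something with over 40 N, if the wrist force passes 120 N, or if a joint passes its speed limit or range.

### The arm

A 7-joint arm with a two-finger parallel gripper is mounted at the origin on the work surface. World frame = base frame: x ahead of the robot, y to its left, z up, the work surface at z = 0. Lengths are in m, angles in rad, forces in N, time in s.
With the tool pointing down it reaches from about 0.375 to 0.925 m from the base axis. Payload 3.1 kg.
Tool frame: the origin (TCP) lies at the very end of the fingers, on their centre line; the grasp point (between the pads) lies grip_depth behind it (grip_depth is the distance from the TCP to the grasp point, in m); x points along the fingers, z is the direction in which the jaws open and shut, and the axes are right-handed (so a half turn about x gives the same grasp; the last joint's range is limited). The gripper opens to 85 mm and grips with 20 to 120 N. Pads are 22 mm wide; open, the fingers measure 114 mm over their backs; the gripper's body (76 mm by 85 mm) begins 54 mm behind the grasp point. The pads swing forward as they close: fully open they stand 13 mm farther back than shut.
Start: joints at [-1.448, 0.383, 0.044, 1.598, -0.018, 1.161, -0.05], TCP at [0.142, 0.634, 0.231] pointing down, gripper open.
Joint ranges: [-2.61, 2.61], [-0.41, 2.15], [-1.48, 1.57], [0, 2.5], [-1.57, 4.71], [0.05, 1.97], [-2.85, 2.85]. Speed limits (rad/s): [2.79, 2.79, 3.14, 3.14, 3.14, 3.14, 3.14].

### API

Orientations are given as a rotation vector (axis times angle).
In Python, from cell import * gives the robot as it stands.
- The arm moves only by the tool carry_out, never from a script. Its argument "plan" is a list of rows, each an object with "hand": the closure, from 0 (fully open) to 1 (shut); "linear": the shift along the world's x, y, z in mm, a list of three; "angular": the turn, a rotation vector about the world's x, y, z in degrees, a list of three. A call has 1 to 12 rows; each row shifts and turns the pose as measured when the row begins; what a row does not reach is not made up. A row lasts 1/12 s, in which the tool goes at most 41.7 mm and 7.16 degrees, less where a joint would pass 70% of its speed; a pose out of reach is approached as far as the arm can. A call with a gripper value outside its range is refused whole. The fingers move at their own pace and stop on an object; "grip_force" is the grip in N (left out, the last holds). Time passes only in rows, so rows that do not move let the fingers close. It gives the time, the measured TCP pose, the force and the opening at its end, in the units of the state.
- get_state(): the state, without advancing time (a new reading comes with each control period).
- get_image(name): name is "scene" or "top" or "wrist"; returns the picture (480x640x3 uint8, blue, green, red); there is no depth.
- camera_info(name): a dict with "intrinsics" (3x3 intrinsics, pixels), "extrinsics" (4x4, takes a point from camera to world coordinates); the wrist camera has in their place "tool_from_camera" (4x4, takes a point from camera to tool coordinates, whose origin is the TCP and whose axes are the tool frame's). Camera axes: x right, y up, looking along -z (the intrinsics and any distortion apply to the point x, -y, -z); pixel columns grow to the right and rows downward; lengths in m; the calibration is good to about 2 mm. A picture is of the moment at which its call begins: read the wrist's pose just before it. camera_info takes no time and is no camera call.
- close_job(): hands the job in, once; it reports no verdict.
Trained networks look in the newest picture that a camera, given by its name, has taken for a name from the list of things; names that differ only in an ending like _2 or _b are one class to them, and where a whole thing is asked for, a point or a joint stands for the part that bears it (a point fixed in the world has none). Each returns a list of dicts, best first, with "confidence" (0 to 1); they miss things now and then, are a little off and sometimes report something else, mostly with a low value. They report only what shows in the picture. A call takes as long as a camera call. They do not tell look-alikes from the thing itself.
- cut_out(camera, name): "pixels" (480x640 bool, what is visible of it) and "box" ([centre column, centre row, width, height] in pixels, round what is visible of it).
The state is a dict: "clock": time; "qpos": joint angles; "joint_vel": joint speeds; "joint_torque": joint torques, N m; "position": TCP position; "eef_rot": TCP orientation; "wrist_force": force on the tool from outside, world axes, zero at the start; "ft_torque": the same for the moment, N m; "opening": finger opening in m.
Only numpy, scipy, OpenCV 4.12 (cv2) and the standard library are available. Lean on these libraries where they do the work, as an engineer would, in place of code of your own. Each camera call takes 0.05 s, during which the arm holds its last target.

## Working session

There is one attempt and no reset: what is moved stays moved. The work goes in short steps, Python scripts to look and compute and a tool call to move; the robot and the scene stay as the last step left them, time stands still between calls to the robot, and variables do not carry over. Pictures are saved under pics/ and viewed, and the job is handed in when it is done.

Besides the shell and the picture viewer there is one more tool, called after ">>>" by a JSON object that holds its "op" and its "data". carry_out: Moves the arm, as the interface text tells. Its arguments: {"type":"object","properties":{"plan":{"type":"array","items":{"type":"object","properties":{"hand":{"type":"number"},"linear":{"type":"array","items":{"type":"number"}},"angular":{"type":"array","items":{"type":"number"}}}}},"grip_force":{"type":"number"}},"required":["plan"]}

```bash
mkdir -p pics; ls; python3 - <<'E'
from cell import *
import cv2
s=get_state(); print({k:(v if not hasattr(v,'round') else v) for k,v in s.items()})
for n in ("scene","top"):
    im=get_image(n); cv2.imwrite(f"pics/{n}0.png",im)
    c=camera_info(n); print(n,c)
print(camera_info("wrist"))
E
```

```text
pics
{'clock': 0.0, 'qpos': array([-1.44779703,  0.38385051,  0.0438622 ,  1.59957786, -0.01787032,
        1.1612184 , -0.04991415]), 'joint_vel': array([ 7.07022554e-04, -8.77442148e-05,  9.94369535e-04, -2.71730187e-05,
        1.52140020e-03, -1.86960073e-03,  6.54077839e-04]), 'joint_torque': array([ 1.32572848e-05, -4.33463395e+01,  1.02412775e+00, -2.49513316e+01,
        1.05307507e-02,  1.13244707e-02,  1.57521750e-06]), 'position': array([0.14218022, 0.63328566, 0.22987582]), 'eef_rot': array([-1.04686475,  1.30757907,  1.0438523 ]), 'wrist_force': array([0.56758702, 0.24714267, 0.28699384]), 'ft_torque': array([-0.01762075,  0.08026535,  0.01677937]), 'opening': 0.08524540782757263}
scene {'intrinsics': array([[568.28034309,   0.        , 313.89029088],
       [  0.        , 568.28034309, 245.11182183],
       [  0.        ,   0.        ,   1.        ]]), 'extrinsics': array([[-0.79276463, -0.35200532,  0.49761079,  1.16936376],
       [ 0.60934139, -0.43749177,  0.66128967,  0.82998969],
       [-0.01507686,  0.82746191,  0.56131941,  0.76081798],
       [ 0.        ,  0.
[... 304 characters left out ...]
819, -0.00974083,  0.02624082,  0.00871179],
       [ 0.02403451,  0.18178969,  0.98304367,  0.94832958],
       [ 0.        ,  0.        ,  0.        ,  1.        ]])}
{'intrinsics': array([[337.68331694,   0.        , 323.32131712],
       [  0.        , 337.68331694, 242.32584723],
       [  0.        ,   0.        ,   1.        ]]), 'tool_from_camera': array([[-2.01369161e-04,  2.61936427e-01, -9.65085109e-01,
        -1.42129368e-01],
       [-3.74041728e-04,  9.65085041e-01,  2.61936487e-01,
         6.73608716e-02],
       [ 9.99999910e-01,  4.13728032e-04, -9.63632116e-05,
        -6.22023979e-04],
       [ 0.00000000e+00,  0.00000000e+00,  0.00000000e+00,
         1.00000000e+00]])}
```

View pics/scene0.png

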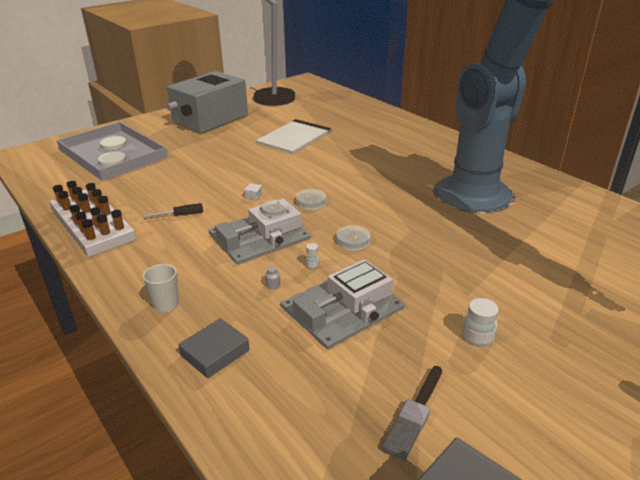

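View pics/top0.png

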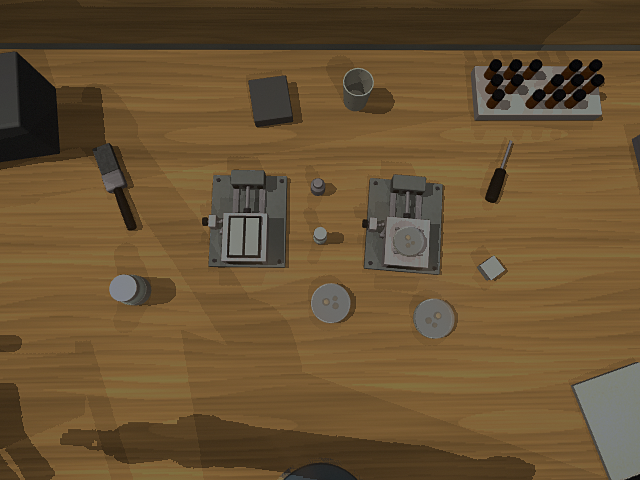

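```bash
cat > h.py <<'E'
import numpy as np,cv2
from cell import *
from scipy.spatial.transform import Rotation as R
def cam(n,st=None):
    c=camera_info(n)
    if n=="wrist":
        st=st or get_state(); T=np.eye(4);T[:3,:3]=R.from_rotvec(st["eef_rot"]).as_matrix();T[:3,3]=st["position"]
        return c["intrinsics"],T@c["tool_from_camera"]
    return c["intrinsics"],c["extrinsics"]
def unproj(K,E,uv,z):
    uv=np.atleast_2d(uv).astype(float)
    d=np.c_[(uv[:,0]-K[0,2])/K[0,0],-(uv[:,1]-K[1,2])/K[1,1],-np.ones(len(uv))]@E[:3,:3].T
    t=(z-E[2,3])/d[:,2]; return E[:3,3]+d*t[:,None]
def proj(K,E,P):
    P=np.atleast_2d(P); c=(P-E[:3,3])@E[:3,:3]
    return np.c_[K[0,0]*c[:,0]/-c[:,2]+K[0,2],-K[1,1]*c[:,1]/-c[:,2]+K[1,2]]
E
python3 - <<'E'
from h import *
im=get_image("top")
cv2.imwrite("pics/crop1.png",cv2.resize(im[165:345,350:530],(720,720),interpolation=cv2.INTER_CUBIC)[:600])
for n in ("dish_unit","dish","glass_unit"):
    for r in cut_out("top",n)[:4]:
        print(n,round(r["confidence"],2),np.round(r["box"],1))
        if n=="dish_unit" : 
            m=r["pixels"].astype(np.uint8); print(cv2.minAreaRect(cv2.findNonZero(m)))
im=get_image("scene")
cv2.imwrite("pics/crop2.png",cv2.resize(im[180:270,190:330],None,fx=5.5,fy=5.5,interpolation=cv2.INTER_CUBIC))
for n in ("dish_unit","dish"):
    for r in cut_out("scene",n)[:4]:
        print(n,round(r["confidence"],2),np.round(r["box"],1))
E
```

```text
dish_unit 0.98 [401.1 225.7  80.2 102. ]
((401.4349365234375, 223.4637908935547), (78.83329010009766, 98.25855255126953), 2.544804573059082)
dish_unit 0.5 [501.2 171.1  29.9  63.1]
((499.9000244140625, 171.3000030517578), (12.649109840393066, 64.51045989990234), 18.434947967529297)
dish 0.73 [433.9 317.6  38.2  41.5]
dish 0.61 [331.  304.7  39.6  42.8]
dish 0.59 [407.2 239.9  33.3  27.4]
glass_unit 0.8 [242.9 219.8  87.8  98.4]
dish_unit 0.65 [259.1 234.3 101.7  66. ]
dish 0.8 [352.1 237.3  35.1  20.5]
dish 0.68 [274.  207.1  21.7  17.5]
dish 0.6 [313.1 198.2  32.2  22.7]
```

View pics/crop1.png

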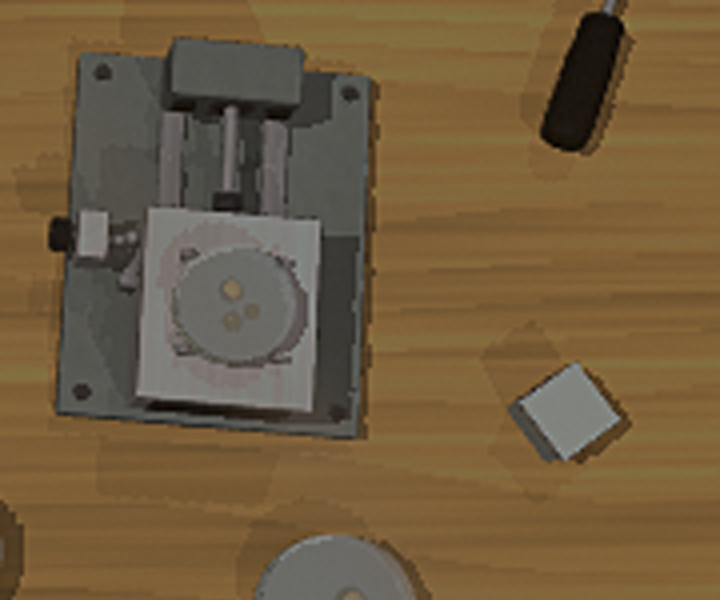

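View pics/crop2.png

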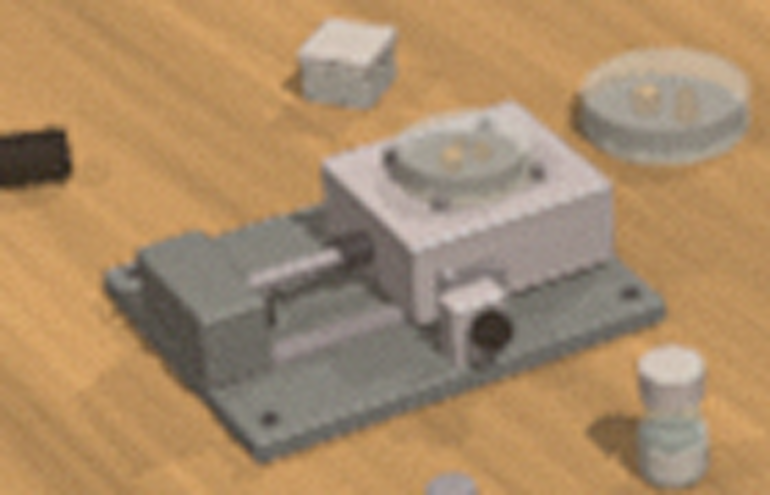

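Candidates for the dish in the top view: (407,240), on the carriage of the right-hand stage; (331,303) and (434,318), larger dishes lying on the bench. For the stage: (404,225), which carries a dish, against (247,220), which carries the slides. I choose the small dish at (407,240), so the right-hand stage. The crop confirms a dish between four pegs, with the carriage at its near end. Next I fit the pose.

```bash
python3 - <<'E'
from h import *
from scipy.optimize import least_squares
A=np.array
L=lambda pts,o,s:(A(pts,float)+.5)/s-.5+A(o)
top_b=L([(80,52),(372,78),(365,438),(57,412)],(350,165),4)
top_c=L([(148,207),(321,222),(309,411),(136,397)],(350,165),4)
sc_c=L([(412,248),(325,165),(515,103),(610,183)],(190,180),5.5)
sc_b=L([(262,450),(662,300)],(190,180),5.5)
B=A([(.1,.08,.012),(.1,-.08,.012),(-.1,-.08,.012),(-.1,.08,.012)])
# near carriage end: base sticks out 5mm -> x -0.095 .. 0.005
C=A([(.005,.045,.056),(.005,-.045,.056),(-.095,-.045,.056),(-.095,.045,.056)])
def W(p,P): 
    c,s=np.cos(p[2]),np.sin(p[2]); return np.c_[p[0]+c*P[:,0]-s*P[:,1],p[1]+s*P[:,0]+c*P[:,1],P[:,2]]
kt=cam("top");ks=cam("scene")
def f(p,w=(1,1)):
    return np.r_[w[0]*(proj(*kt,W(p,B))-top_b).ravel(),w[0]*(proj(*kt,W(p,C))-top_c).ravel(),
      w[1]*(proj(*ks,W(p,C))-sc_c).ravel(),w[1]*(proj(*ks,W(p,B)[[0,3]])-sc_b).ravel()]
for w in ((1,1),(1,0),(0,1)):
    r=least_squares(f,[.45,-.15,0],args=(w,)); print(w,np.round(r.x,4),np.degrees(r.x[2]).round(2), np.abs(r.fun).max().round(2))
    if w==(1,1): p=r.x; print(r.fun.round(1))
print("push pt",W(p,A([(-.095,0,.036)])))
print(unproj(*kt,[(434,318)],.016),unproj(*kt,[(331,303)],.016),unproj(*kt,[(491,268)],.028))
np.save("p.npy",p)
s=get_state();M=R.from_rotvec(s["eef_rot"]).as_matrix();print(M.round(3))
E
```

```text
(1, 1) [ 0.5738 -0.1857 -0.0933] -5.34 1.85
[-0.6 -0.1 -0.5 -0.5 -1.7  0.5 -0.6  0.8 -0.7 -0.2 -0.2 -0.3  1.   0.8
 -0.4  0.7 -0.4 -0.1 -1.8 -1.3 -0.9 -1.2  0.2 -0.5 -1.6 -1.3  0.5 -0.5]
(1, 0) [ 0.5743 -0.1867 -0.0959] -5.5 1.39
(0, 1) [ 0.5747 -0.1817 -0.0874] -5.01 1.36
push pt [[ 0.47926046 -0.17686592  0.036     ]]
[[ 0.37708944 -0.23879789  0.016     ]] [[ 0.41043829 -0.02769603  0.016     ]] [[ 0.47757257 -0.36060189  0.028     ]]
[[-0.    -0.976  0.219]
 [-0.     0.219  0.976]
 [-1.     0.    -0.   ]]
```

>>> {"op": "carry_out", "data": {"plan": [{"hand": 1,"linear": [20,-20,0],"angular": [0,0,0]},{"hand": 1,"linear": [26,-28,0],"angular": [0,0,2]},{"hand": 1,"linear": [26,-28,0],"angular": [0,0,2]},{"hand": 1,"linear": [26,-28,0],"angular": [0,0,2]},{"hand": 1,"linear": [26,-28,0],"angular": [0,0,1]},{"hand": 1,"linear": [26,-28,0],"angular": [0,0,0]},{"hand": 1,"linear": [26,-28,0],"angular": [0,0,0]},{"hand": 1,"linear": [26,-28,0],"angular": [0,0,0]},{"hand": 1,"linear": [26,-28,0],"angular": [0,0,0]},{"hand": 1,"linear": [26,-28,0],"angular": [0,0,0]},{"hand": 1,"linear": [20,-30,0],"angular": [0,0,0]},{"hand": 1,"linear": [10,-36,0],"angular": [0,0,0]}], "grip_force": 20}}

```text
clock: 1.45
position: [0.425, 0.2912, 0.2342]
eef_rot: [-1.15, 1.231, 1.167]
wrist_force: [1.1, 0.1, -0.1]
opening: 0.0
```

>>> {"op": "carry_out", "data": {"plan": [{"hand": 1,"linear": [0,-38,0],"angular": [0,0,0]},{"hand": 1,"linear": [0,-40,0],"angular": [0,0,0]},{"hand": 1,"linear": [0,-40,0],"angular": [0,0,0]},{"hand": 1,"linear": [0,-40,0],"angular": [0,0,0]},{"hand": 1,"linear": [0,-40,0],"angular": [0,0,0]},{"hand": 1,"linear": [0,-40,0],"angular": [0,0,0]},{"hand": 1,"linear": [0,-40,0],"angular": [0,0,0]},{"hand": 1,"linear": [0,-40,0],"angular": [0,0,0]},{"hand": 1,"linear": [0,-40,0],"angular": [0,0,0]},{"hand": 1,"linear": [0,-40,0],"angular": [0,0,0]},{"hand": 1,"linear": [0,-40,0],"angular": [0,0,0]},{"hand": 1,"linear": [0,-20,0],"angular": [0,0,0]}]}}

```text
clock: 2.45
position: [0.4263, -0.191, 0.2401]
eef_rot: [-1.146, 1.215, 1.151]
wrist_force: [0.2, 0.2, 0.2]
opening: 0.0
```

```bash
python3 - <<'E'
from h import *
s=get_state(); im=get_image("wrist"); K=cam("wrist",s)
p=np.load("p.npy");c,sn=np.cos(p[2]),np.sin(p[2])
W=lambda P:np.c_[p[0]+c*P[:,0]-sn*P[:,1],p[1]+sn*P[:,0]+c*P[:,1],P[:,2]]
Q=W(np.array([(-.1,-.08,.012),(-.1,.08,.012),(-.095,-.045,.056),(-.095,.045,.056),(.005,.045,.056),(.005,-.045,.056),(-.095,0,.036)]))
print(s["position"],R.from_rotvec(s["eef_rot"]).as_matrix().round(3),s["clock"])
q=proj(*K,Q);print(q.round(1))
for u in q: cv2.circle(im,tuple(int(round(v)) for v in u),3,(0,0,255),1)
cv2.imwrite("pics/w1.png",im)
print({k:v for k,v in globals().items() if 'depth' in k.lower()})
E
```

```text
[ 0.42633088 -0.19096743  0.24012637] [[ 0.018 -0.997  0.075]
 [ 0.021  0.076  0.997]
 [-1.    -0.017  0.022]] 2.45
[[265.  249.6]
 [404.3 251. ]
 [293.4 267.5]
 [381.  268.2]
 [375.1 352.7]
 [294.  352.6]
 [336.2 261.4]]
{'grip_depth': 0.0187}
```

View pics/w1.png

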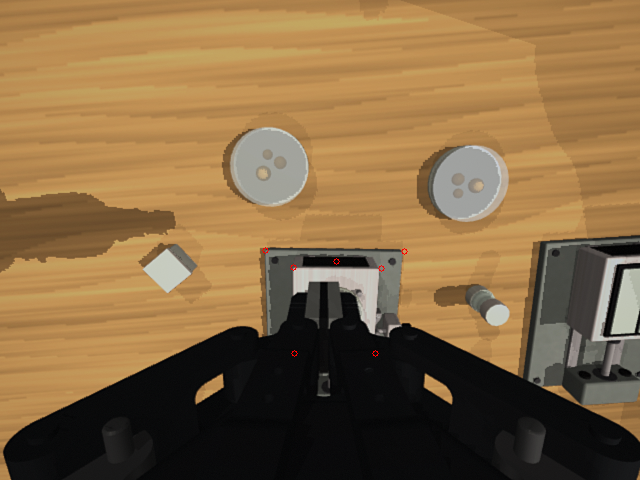

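>>> {"op": "carry_out", "data": {"plan": [{"hand": 1,"linear": [2,19,-10],"angular": [-1.2,1,-1]},{"hand": 1,"linear": [0,0,-35],"angular": [0,0,0]},{"hand": 1,"linear": [0,0,-35],"angular": [0,0,0]},{"hand": 1,"linear": [0,0,-30],"angular": [0,0,0]},{"hand": 1,"linear": [0,0,0],"angular": [0,0,0]}]}}

```text
clock: 2.92
position: [0.4324, -0.1799, 0.1323]
eef_rot: [-1.138, 1.249, 1.114]
wrist_force: [0.1, 0.2, -0.8]
opening: -0.0002
```

```bash
python3 - <<'E'
from h import *
s=get_state();print(s["position"].round(4),R.from_rotvec(s["eef_rot"]).as_matrix().round(3))
E
```

```text
[ 0.4324 -0.1799  0.1323] [[ 0.017 -0.994  0.11 ]
 [-0.004  0.11   0.994]
 [-1.    -0.017 -0.002]]
```

>>> {"op": "carry_out", "data": {"plan": [{"hand": 1,"linear": [-2,7,-30],"angular": [0.2,1,1]},{"hand": 1,"linear": [0,0,-30],"angular": [0,0,0]},{"hand": 1,"linear": [0,0,-25],"angular": [0,0,0]},{"hand": 1,"linear": [0,0,-8],"angular": [0,0,0]},{"hand": 1,"linear": [0,0,0],"angular": [0,0,0]}]}}

```text
clock: 3.33
position: [0.4366, -0.1712, 0.0419]
eef_rot: [-1.146, 1.242, 1.139]
wrist_force: [-0.9, -0.1, 0.2]
opening: 0.0
```

```bash
python3 - <<'E'
from h import *
s=get_state();print(s["position"].round(4),R.from_rotvec(s["eef_rot"]).as_matrix().round(3))
cv2.imwrite("pics/w2.png",get_image("wrist"))
E
```

```text
[ 0.4366 -0.1712  0.0419] [[ 0.008 -0.996  0.089]
 [ 0.002  0.089  0.996]
 [-1.    -0.008  0.003]]
```

View pics/w2.png

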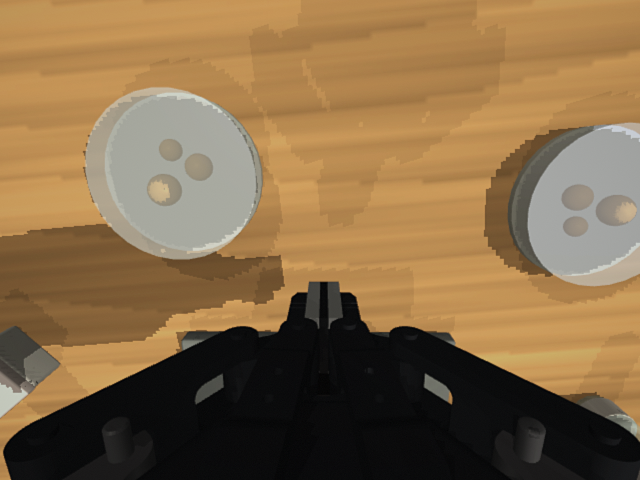

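>>> {"op": "carry_out", "data": {"plan": [{"hand": 1,"linear": [8,-1,-7],"angular": [0,0.4,0]},{"hand": 1,"linear": [8,-1,0],"angular": [0,0,0]},{"hand": 1,"linear": [3,0,0],"angular": [0,0,0]},{"hand": 1,"linear": [3,0,0],"angular": [0,0,0]},{"hand": 1,"linear": [0,0,0],"angular": [0,0,0]}]}}

```text
clock: 3.8
position: [0.4674, -0.1745, 0.0444]
eef_rot: [-1.15, 1.235, 1.133]
wrist_force: [-0.7, -0.8, 0.9]
opening: -0.0
```

>>> {"op": "carry_out", "data": {"plan": [{"hand": 1,"linear": [-6,0,-6],"angular": [0,0,0]},{"hand": 1,"linear": [0,0,-5],"angular": [0,0,0]},{"hand": 1,"linear": [0,0,0],"angular": [0,0,0]}]}}

```text
clock: 4.05
position: [0.4625, -0.1748, 0.0347]
eef_rot: [-1.152, 1.232, 1.13]
wrist_force: [0.7, 0.9, 0.6]
opening: 0.0003
```

```bash
python3 - <<'E'
from h import *
s=get_state();print(s["position"].round(4),R.from_rotvec(s["eef_rot"]).as_matrix().round(3),s["joint_vel"].round(3),s["wrist_force"])
im=get_image("top")
cv2.imwrite("pics/t2.png",cv2.resize(im[180:330,340:490],(600,600),interpolation=cv2.INTER_CUBIC))
im=get_image("scene")
cv2.imwrite("pics/s2.png",cv2.resize(im[130:270,190:370],None,fx=4,fy=4,interpolation=cv2.INTER_CUBIC))
E
```

```text
[ 0.4625 -0.1748  0.0347] [[ 0.021 -0.996  0.088]
 [ 0.002  0.088  0.996]
 [-1.    -0.021  0.004]] [ 0.002 -0.021  0.008  0.024  0.014  0.013 -0.004] [0.65544113 0.94372386 0.57079354]
```

View pics/s2.png

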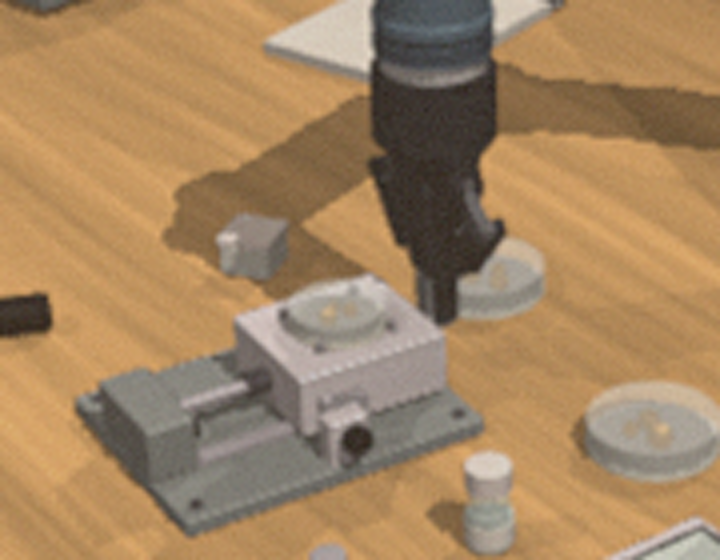

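View pics/t2.png

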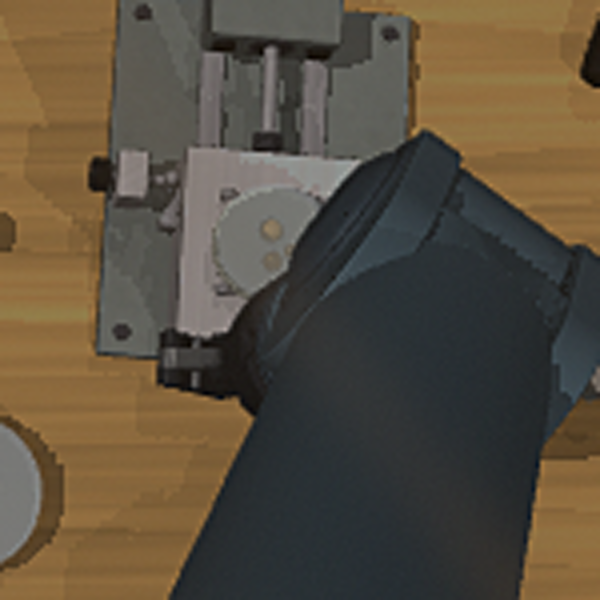

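>>> {"op": "carry_out", "data": {"plan": [{"hand": 1,"linear": [3,0,-0.5],"angular": [0,0.5,0]},{"hand": 1,"linear": [3,0,-0.5],"angular": [0,0,0]},{"hand": 1,"linear": [3,-0.5,-0.5],"angular": [0,0,0]},{"hand": 1,"linear": [3,-0.5,-0.5],"angular": [0,0,0]}]}}

```text
clock: 4.48
position: [0.4723, -0.1757, 0.032]
eef_rot: [-1.143, 1.243, 1.14]
wrist_force: [-3.5, -0.3, 2.3]
opening: -0.0001
```

>>> {"op": "carry_out", "data": {"plan": [{"hand": 1,"linear": [4,-0.4,0],"angular": [0,0,0]},{"hand": 1,"linear": [4,-0.4,0],"angular": [0,0,0]},{"hand": 1,"linear": [4,-0.4,0],"angular": [0,0,0]},{"hand": 1,"linear": [4,-0.4,0],"angular": [0,0,0]}]}}

```text
clock: 4.82
position: [0.479, -0.1765, 0.0296]
eef_rot: [-1.127, 1.255, 1.157]
wrist_force: [-7.2, 1.1, 5.5]
opening: 0.0002
```

>>> {"op": "carry_out", "data": {"plan": [{"hand": 1,"linear": [6,-0.5,1.5],"angular": [0,0,0]},{"hand": 1,"linear": [6,-0.5,1.5],"angular": [0,0,0]},{"hand": 1,"linear": [6,-0.5,1],"angular": [0,0,0]}]}}

```text
clock: 5.07
position: [0.4832, -0.1768, 0.0297]
eef_rot: [-1.106, 1.272, 1.179]
wrist_force: [-7.4, 0.6, 7.0]
opening: -0.0
```

```bash
python3 - <<'E'
from h import *
s=get_state();print(s["position"].round(4),R.from_rotvec(s["eef_rot"]).as_matrix().round(3),s["wrist_force"].round(1))
im=get_image("scene")
cv2.imwrite("pics/s3.png",cv2.resize(im[130:270,190:370],None,fx=4,fy=4,interpolation=cv2.INTER_CUBIC))
E
```

```text
[ 0.4832 -0.1768  0.0297] [[-0.043 -0.995  0.095]
 [ 0.019  0.094  0.995]
 [-0.999  0.045  0.015]] [-7.4  0.6  7. ]
```

View pics/s3.png

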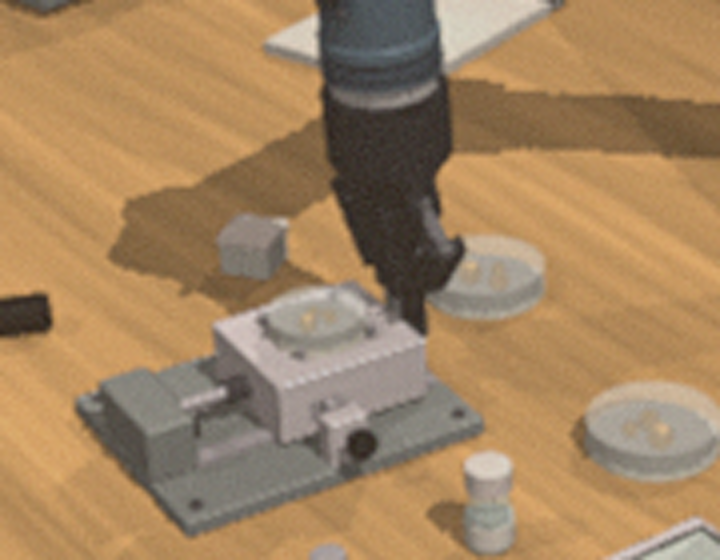

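>>> {"op": "carry_out", "data": {"plan": [{"hand": 1,"linear": [6,-0.5,1],"angular": [-0.5,-1.5,0]},{"hand": 1,"linear": [6,-0.5,1],"angular": [-0.3,-1.5,0]},{"hand": 1,"linear": [6,-0.5,1],"angular": [-0.3,-1.2,0]}]}}

```text
clock: 5.37
position: [0.4884, -0.1774, 0.0291]
eef_rot: [-1.135, 1.245, 1.139]
wrist_force: [-8.9, 0.4, 7.4]
opening: 0.0001
```

```bash
python3 - <<'E'
from h import *
s=get_state();print(s["position"].round(4),R.from_rotvec(s["eef_rot"]).as_matrix().round(3),s["wrist_force"].round(1))
E
```

```text
[ 0.4884 -0.1774  0.0291] [[ 0.004 -0.995  0.096]
 [ 0.007  0.096  0.995]
 [-1.    -0.003  0.008]] [-8.9  0.4  7.4]
```

>>> {"op": "carry_out", "data": {"plan": [{"hand": 1,"linear": [7,-0.6,1.5],"angular": [-0.2,-0.7,0]},{"hand": 1,"linear": [7,-0.6,1.5],"angular": [-0.2,-0.7,0]},{"hand": 1,"linear": [7,-0.6,1.5],"angular": [-0.2,-0.7,0]},{"hand": 1,"linear": [7,-0.6,1.5],"angular": [-0.2,-0.7,0]}]}}

```text
clock: 5.7
position: [0.4962, -0.1781, 0.029]
eef_rot: [-1.139, 1.24, 1.127]
wrist_force: [-7.6, -0.2, 2.5]
opening: 0.0003
```

```bash
python3 - <<'E'
from h import *
s=get_state();print(s["position"].round(4),R.from_rotvec(s["eef_rot"]).as_matrix().round(3),s["wrist_force"].round(1))
E
```

```text
[ 0.4962 -0.1781  0.029 ] [[ 0.016 -0.995  0.1  ]
 [ 0.004  0.1    0.995]
 [-1.    -0.015  0.006]] [-7.6 -0.2  2.5]
```

>>> {"op": "carry_out", "data": {"plan": [{"hand": 1,"linear": [7,-0.6,1],"angular": [0,-0.2,0]},{"hand": 1,"linear": [7,-0.6,1],"angular": [0,-0.2,0]},{"hand": 1,"linear": [7,-0.6,1],"angular": [0,-0.2,0]},{"hand": 1,"linear": [7,-0.6,1],"angular": [0,-0.2,0]}]}}

```text
clock: 6.03
position: [0.5102, -0.1793, 0.0289]
eef_rot: [-1.124, 1.246, 1.139]
wrist_force: [-7.6, -0.0, 3.1]
opening: -0.0003
```

```bash
python3 - <<'E'
from h import *
s=get_state();print(s["position"].round(4),R.from_rotvec(s["eef_rot"]).as_matrix().round(3),s["wrist_force"].round(1))
im=get_image("scene")
cv2.imwrite("pics/s4.png",cv2.resize(im[130:270,190:370],None,fx=4,fy=4,interpolation=cv2.INTER_CUBIC))
E
```

```text
[ 0.5102 -0.1793  0.0289] [[ 0.001 -0.995  0.103]
 [ 0.013  0.103  0.995]
 [-1.     0.     0.014]] [-7.6 -0.   3.1]
```

View pics/s4.png

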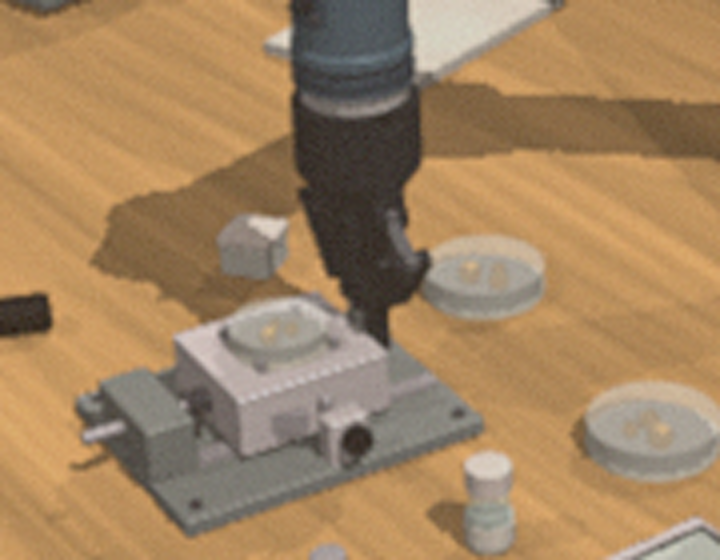

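```bash
python3 - <<'E'
from h import *
K=cam("scene");o=np.array([190,130])
for a,b in (((302,382),(240,402)),((444,338),(387,355)),((235,322),(176,340))):
    P=unproj(*K,[np.array(a)/4+o,np.array(b)/4+o],.056); print((P[1]-P[0]).round(4))
E
```

```text
[ 0.0398 -0.0044  0.    ]
[ 0.038  -0.0056  0.    ]
[ 0.039  -0.0044  0.    ]
```

>>> {"op": "carry_out", "data": {"plan": [{"hand": 1,"linear": [-2,0.2,0],"angular": [0,0,0]},{"hand": 1,"linear": [-3,0.3,0],"angular": [0,0,0]},{"hand": 1,"linear": [-4,0.4,1],"angular": [0,0,0]},{"hand": 1,"linear": [-6,0.5,1],"angular": [0,0,0]},{"hand": 1,"linear": [-8,0.7,1],"angular": [0,0,0]},{"hand": 1,"linear": [-8,0.7,1],"angular": [0,0,0]},{"hand": 1,"linear": [-8,0.7,1],"angular": [0,0,0]},{"hand": 1,"linear": [0,0,0],"angular": [0,0,0]}]}}

```text
clock: 6.75
position: [0.4715, -0.176, 0.0344]
eef_rot: [-1.129, 1.243, 1.133]
wrist_force: [0.7, 0.7, -0.0]
opening: 0.0001
```

```bash
python3 - <<'E'
from h import *
s=get_state();print(s["position"].round(4),R.from_rotvec(s["eef_rot"]).as_matrix().round(3),s["wrist_force"].round(1))
im=get_image("scene")
cv2.imwrite("pics/s5.png",cv2.resize(im[130:270,190:370],None,fx=4,fy=4,interpolation=cv2.INTER_CUBIC))
E
```

```text
[ 0.4715 -0.176   0.0344] [[ 0.008 -0.995  0.102]
 [ 0.011  0.102  0.995]
 [-1.    -0.007  0.011]] [ 0.7  0.7 -0. ]
```

View pics/s5.png

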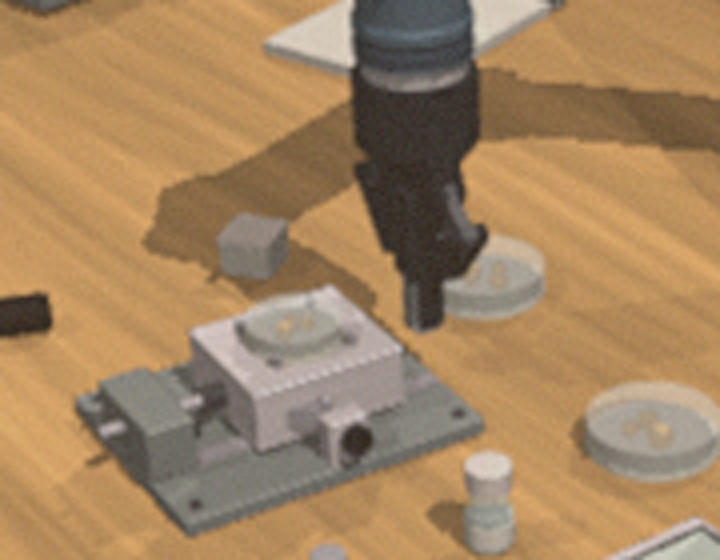

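The fingers are clear of the carriage. It has come back part way and is holding, with its far +y top corner at about (258,395) in the crop, which looks like 30 mm. I withdraw and check.

>>> {"op": "carry_out", "data": {"plan": [{"hand": 1,"linear": [-12,1,3],"angular": [0,0,0]},{"hand": 1,"linear": [-12,1,10],"angular": [0,0,0]},{"hand": 1,"linear": [0,0,30],"angular": [0,0,0]},{"hand": 1,"linear": [0,0,38],"angular": [0,0,0]},{"hand": 1,"linear": [0,0,38],"angular": [0,0,0]},{"hand": 1,"linear": [0,0,38],"angular": [0,0,0]},{"hand": 1,"linear": [0,25,10],"angular": [0,0,0]},{"hand": 1,"linear": [0,35,0],"angular": [0,0,0]},{"hand": 1,"linear": [0,35,0],"angular": [0,0,0]},{"hand": 1,"linear": [0,35,0],"angular": [0,0,0]},{"hand": 1,"linear": [0,10,0],"angular": [0,0,0]},{"hand": 1,"linear": [0,0,0],"angular": [0,0,0]}]}}

```text
clock: 7.8
position: [0.4529, -0.031, 0.2159]
eef_rot: [-1.129, 1.226, 1.111]
wrist_force: [0.8, 0.1, -0.5]
opening: 0.0002
```

```bash
python3 - <<'E'
from h import *
s=get_state();print(s["position"].round(4),s["wrist_force"].round(1),s["joint_vel"].round(3))
a=get_image("scene"); cv2.imwrite("pics/s6.png",a)
b=get_image("top"); cv2.imwrite("pics/t6.png",b)
c=np.hstack([cv2.resize(a[170:270,200:340],(400,286),interpolation=cv2.INTER_CUBIC),cv2.resize(b[165:285,350:470],(286,286),interpolation=cv2.INTER_CUBIC)])
cv2.imwrite("pics/f6.png",c)
K=cam("scene");o=np.array([190,130])
for p,q in (((302,382),(258,395)),((444,338),(404,350)),((235,322),(192,336))):
    P=unproj(*K,[np.array(p)/4+o,np.array(q)/4+o],.056); print((P[1]-P[0]).round(4))
E
```

```text
[ 0.4529 -0.031   0.2159] [ 0.8  0.1 -0.5] [-0.039 -0.017 -0.012 -0.001 -0.007 -0.008 -0.003]
[ 0.0277 -0.0042  0.    ]
[ 0.0268 -0.0039  0.    ]
[ 0.0291 -0.0023  0.    ]
```

View pics/f6.png

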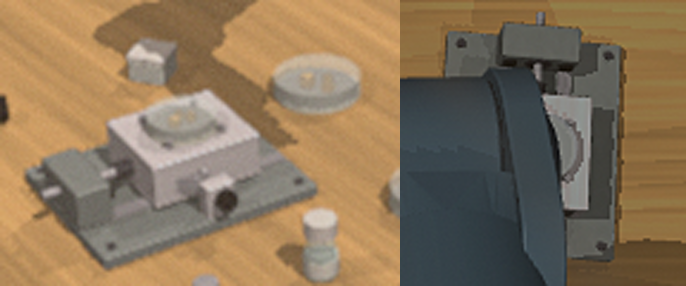

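View pics/t6.png

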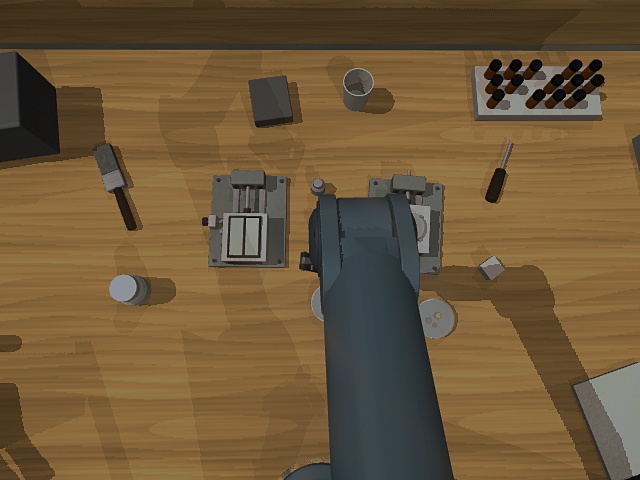

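```bash
python3 -c "
from cell import *
print(close_job())"
```

```text
the job is handed in; nothing more can be done
None
```

With the fingers shut, I pushed the near end of the dish stage's carriage in small steps. Travel reached about 39 mm, the wrist force along the push was at most about 9 N in the readings, and the carriage stayed well short of its far stop. I then backed off slowly, so the spring brought it back, and withdrew to about 0.22 m above the bench. I handed the job in after about 8 s of the 32 s.

**Carriage:** in the last pictures it stands at mid travel with nothing touching it, so it is latched. My pixel readings of the travel gave 27 to 29 mm against the nominal 30. That is within a few mm of reading error, but they all came out a little low.

**Dish and bench:** in the scene camera's crop the dish sits flat between its pegs. In the top view the glass stage, sample box, jar, brush and screwdriver look where they were. The vial and the steel pot were partly hidden by the arm from above. The final scene crop shows the vial standing, with only the edge of the pot in view.

**Not checked:** the arm also covered most of the dish stage in the last top picture, so the carriage and dish checks rest mainly on the scene camera. I had no direct reading of the pin.

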